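Hold the recessed zero button of the pump gauge

TASK

The gauge has to be zeroed on the master pump. Slide the shutter on the grey zero-set box fully open, then take the long slender pin (the stylus) from the pin stand, reach it upright through the uncovered hole and push the recessed button fully down. Finish while still gripping the stylus and holding the button down, with the shutter left open; leave the other two pins in the stand and the bearing ring and the bolt lying close by where they are.

Things in the scene. Friction and masses are not known exactly. Their poses are not given: they have to be found in the camera images.
- setbox: Grey painted metal box fixed to the bench, 110 mm (its x) by 150 mm (its y) by 65 mm high; origin at the centre of its underside, z up. Its flat top carries two low steel rails, 6 mm high and 5 mm wide, along its y at x = -22.5 and +22.5 mm, with the shutter between them.
- port (a point): Centre of the round hole in the box's top face, level with that face (65 mm above the bench), at x = 0, y = -30 mm of the box. The hole is 14 mm across, straight down, 55 mm deep; the button fills its bottom. Covered by the shutter at the start.
- zero_button (a joint): Travel of the recessed button in m: 0 released, 0.008 fully down. Sprung: starts to move at 1.8 N, bottoms on its stop at 6 N, and springs back when let go.
- zero_button_top (a point): Centre of the button's flat top face; the button is 11.6 mm across and its top lies 35 mm below the box's top face when released, 43 mm when fully down. It moves with the button.
- shutter (a joint): Travel of the shutter in m: 0 closed (centred over the hole), 0.040 fully open against its stop. It slides towards the box's +y and stays where it is left (about 2 N of friction). It starts closed or up to 6 mm ajar, still covering the hole.
- shutter_knob (a point): Centre of the top of the shutter's knob: an upright black round post, 12 mm across, 24 mm tall, its top 28 mm above the box's top. It stands on the shutter, a steel plate 38 mm (box x) by 40 mm (box y), 3 mm thick, 12 mm to the +y side of the plate's centre, and moves with it; pinch it across the box's x or push it towards +y.
- stylus: Loose steel pin, 56 to 112 g, 130 mm long, upright: shank 8 mm across, 60 mm long; collar 26 mm across (60 to 64 mm from the tip); round handle 14 mm across (64 to 130 mm from the tip) with two dark bands, the slimmest and tallest of the three pins. Origin at the shank's tip, z up the handle. Starts hanging by its collar in one of the stand's holes, tip 15 mm above the bench.
- stylus_tip (a point): Tip of the stylus' shank, the same point as the stylus' origin.
- stand: Aluminium pin stand fixed to the bench, an open frame 50 mm (its x) by 180 mm (its y), its top 75 mm above the bench; origin at the centre of its underside. Three holes, 18 mm across, at y = -60, 0 and +60 mm, hold the three pins in any order.
- plug_gauge: Another pin in the stand: a 16 mm thick shank, 45 mm long, a 26 mm collar, and a thick round handle 28 mm across, its top 124 mm above the bench; too thick for the hole. Leave it in the stand. Origin at its lower tip.
- short_pin: Another pin in the stand: a short shank 8 mm across and 22 mm long, a 26 mm collar, and a square handle 20 mm wide, its top 119 mm above the bench; too short to reach the button. Leave it in the stand. Origin at its lower tip.
- bearing: loose steel bearing ring, 40 mm across, 14 mm high, lying near the zero-set box; leave alone
- bolt: loose steel bolt standing on its head, 37 mm tall, near the pin stand; leave alone
Mind the look-alikes: they are no part of the job. Leave any pink or yellow look-alike of the setbox alone.

How it is judged (in metres and radians):
On the way, in this order (a step that is already met when the one before it is completed fails the run):
1. the shutter is slid open (34 mm of its 40 mm or more) (value of joint shutter above 0.034 m), for 0.2 s.
2. the stylus' tip is in the hole, more than 15 mm below the box's top, with the stylus gripped (z of stylus_tip in the frame of port below -0.015 m and horizontal distance between stylus_tip and port below 0.008 m and contact force between the fingers and stylus above 2 N), for 0.1 s.
At the end, for the whole second after the job is handed in: The gripper holds the stylus upright (within 0.2 rad), its tip in the hole more than 35 mm below the box's top and pressing with more than 3 N, the button more than 6 mm of its 8 mm down, the shutter open by 34 mm or more of its 40 mm; all this lasts through the final second (value of joint zero_button above 0.006 m and contact force between stylus and setbox above 3 N and horizontal distance between stylus_tip and port below 0.008 m and z of stylus_tip in the frame of port below -0.035 m and contact force between the fingers and stylus above 2 N and angle between stylus's own z axis and vertical below 0.2 rad and value of joint shutter above 0.034 m); the arm keeps its last pose, push and grip.
It fails at once if one of the other two pins is moved more than 20 mm (distance of any of plug_gauge, short_pin from where it was at the start of the episode above 0.02 m).
It fails at once if the bearing ring or the bolt is moved more than 40 mm (distance of any of bearing, bolt from where it was at the start of the episode above 0.04 m).
It also fails if it takes over 56 s, if anything falls off the work surface, if the arm or the gripper's body presses on something with over 40 N, if the wrist force passes 120 N, or if a joint passes its speed limit or range.

ROBOT

A 6-joint arm with a two-finger parallel gripper is mounted at the origin on the work surface. World frame = base frame: x ahead of the robot, y to its left, z up, the work surface at z = 0. Lengths are in mm, angles in rad, forces in N, time in s.
With the tool pointing down it reaches from about 275 to 825 mm from the base axis. Payload 4.9 kg.
Tool frame: the origin (TCP) lies at the very end of the fingers, on their centre line; the grasp point (between the pads) lies 19 mm behind it; z points along the fingers, y is the direction in which the jaws open and shut (so a half turn about z gives the same grasp; the last joint's range is limited). The gripper opens to 85 mm and grips with 20 to 120 N. Pads are 22 mm wide; open, the fingers measure 114 mm over their backs; the gripper's body (76 mm by 85 mm) begins 54 mm behind the grasp point. The pads swing forward as they close: fully open they stand 13 mm farther back than shut.
Start: joints at [0.986, 0.326, -0.193, 1.052, 0, 1.437], TCP at [239.624, 495.074, 231.281] pointing down, gripper open.
Joint ranges: [-2.65, 2.65], [-0.97, 1.79], [-1.3, 1.35], [-1.93, 2.1], [-1.47, 1.37], [-3.14, 3.14]. Speed limits (rad/s): [2.57, 2.57, 3.14, 3.14, 3.14, 3.14].

INTERFACE

Orientations are given as [roll, pitch, yaw] about the fixed x, y, z axes, in that order (R = Rz(yaw) Ry(pitch) Rx(roll)).
In Python, from bench import bot, solve_ik, imaging gives the robot as it stands. Calls block until the motion is done:
- bot.move_ptp(position, orientation): joint-space move of the TCP to a pose.
- bot.movel(position, rot=None, max_speed=150, threshold=None): straight line of the TCP; rot=None keeps the orientation; max_speed is the mean speed in mm/s. With threshold (N) it stops when the force on the tool has changed by that much, and returns True; else False.
- bot.move_j(angles): joint-space move.
- bot.grip(opening, effort=None): opening from 0.0 (shut) to 1.0 (fully open); effort is the grip in N (None keeps the last); returns when the fingers have stopped.
- bot.dwell(seconds).
- solve_ik(position, orientation): joint angles nearest the present ones, or None.
- bot.get_state(): the state.
- imaging.capture(name): name is "scene" or "top" or "wrist"; returns the picture (480x640x3 uint8, blue, green, red); there is no depth.
- imaging.camera_model(name): a dict with "K" (3x3 intrinsics, pixels), "position" and "rotation" of the camera in the world. Camera axes: x right, y up, looking along -z (the intrinsics and any distortion apply to the point x, -y, -z); pixel columns grow to the right and rows downward; lengths in mm; the calibration is good to about 2 mm. A picture is of the moment at which its call begins: read the wrist's pose just before it. camera_model takes no time and is no camera call; for the wrist camera it gives the pose at the moment of the call.
A pose or a line that the arm cannot do raises bot.IKError and nothing moves.
- bot.sign_off(): hands the job in, once; it reports no verdict.
The state is a dict: "t": time; "qpos": joint angles; "joint_velocities": joint speeds; "effort": joint torques, N m; "tcp_pos": TCP position; "orientation": TCP orientation; "contact_force": force on the tool from outside, world axes, zero at the start; "wrist_torque": the same for the moment, N m; "opening": opening from 0.0 (shut) to 1.0 (fully open).
Only numpy, scipy, OpenCV 4.12 (cv2) and the standard library are available. Lean on these libraries where they do the work, as an engineer would, in place of code of your own. Each camera call takes 0.05 s, during which the arm holds its last target. There are 200 camera calls.

## Working session

There is one attempt and no reset: what is moved stays moved. The work goes in short steps, each a Python script; the robot and the scene stay as the last script left them, time stands still between calls to the robot, and variables do not carry over. Pictures are saved under pics/ and viewed, about 8 in all and at most 12, crops included, and the job is handed in when it is done.

```bash
mkdir -p pics; ls; python3 - <<'E'
from bench import bot,imaging
import cv2,numpy as np
for n in("scene","top"):
    cv2.imwrite(f"pics/{n}0.png",imaging.capture(n)); m=imaging.camera_model(n); print(n,m)
print(imaging.camera_model("wrist")); print(bot.get_state())
E
```

```text
pics
scene {'K': array([[601.85432999,   0.        , 333.16387998],
       [  0.        , 601.85432999, 234.9034284 ],
       [  0.        ,   0.        ,   1.        ]]), 'position': array([1227.13747197, -661.36566653,  911.08497577]), 'rotation': array([0.89688875, 0.01981121, 0.82440078])}
top {'K': array([[565.25335717,   0.        , 318.70826908],
       [  0.        , 565.25335717, 228.96935389],
       [  0.        ,   0.        ,   1.        ]]), 'position': array([ 249.90199103,   16.67548068, 1299.33273055]), 'rotation': array([ 0.18801325, -0.00505935, -1.58359601])}
{'K': array([[397.18813009,   0.        , 318.35049198],
       [  0.        , 397.18813009, 243.64916705],
       [  0.        ,   0.        ,   1.        ]]), 'position': array([162.62089329, 532.50387852, 372.48656727]), 'rotation': array([-3.30621777e-01,  1.01712539e-04,  1.12066822e+00])}
{'t': 0.1, 'qpos': array([ 9.85786548e-01,  3.26890045e-01, -1.93477700e-01,  1.05200666e+00,
        3.96826869e-05,  1.43658099e+00]), 'joint_velocities': array([ 0.0010629 , -0.00289669,  0.00130577, -0.00101393, -0.00015707,
       -0.00033761]), 'effort': array([ 2.68260656e-04, -4.44238937e+01,  2.63038069e+01,  7.86072516e-03,
       -1.66013251e-04, -3.88572971e-06]), 'tcp_pos': array([239.32097824, 494.62481083, 230.57144522]), 'orientation': array([-3.14003408e+00, -2.50492166e-04,  2.69079798e+00]), 'contact_force': array([ 0.69693595,  0.19916267, -0.13243259]), 'wrist_torque': array([ 0.00304003, -0.01536983, -0.0255327 ]), 'opening': 0.9982498317536679}
```

View pics/top0.png

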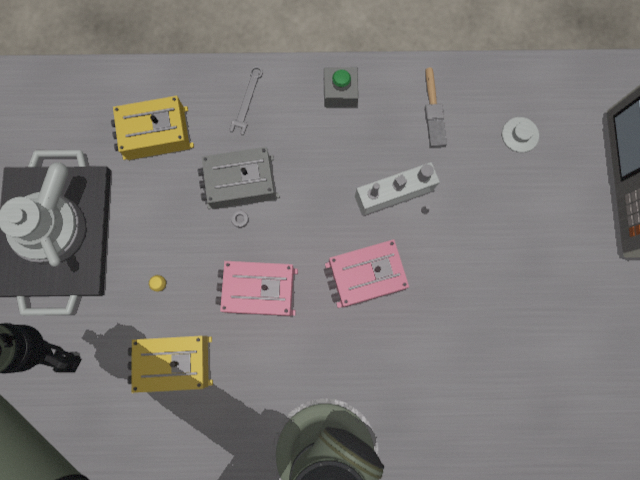

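View pics/scene0.png

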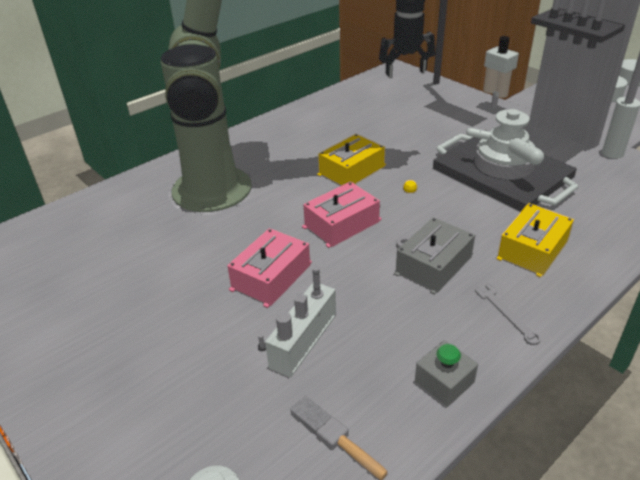

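Top view: the grey box is at about (238,177) with its knob at (245,172). The stand is at (397,188), with the slim stylus at its left end (375,190), the thick plug at the right, and the bolt at (425,210). The scene view agrees: the tallest, slimmest pin, at (317,280), is the one nearest the boxes. Next I'll cast rays from both views and move the wrist camera over the box.

```bash
cat > h.py <<'E'
from bench import bot,solve_ik,imaging
import cv2,numpy as np
from scipy.spatial.transform import Rotation as R
def rot(m): return R.from_euler('xyz',m["rotation"]).as_matrix()
def ray(m,p):
    d=np.linalg.inv(m["K"])@[p[0],p[1],1.]; return np.array(m["position"]),rot(m)@(d*[1,-1,-1])
def onz(m,p,z):
    o,d=ray(m,p); return o+d*(z-o[2])/d[2]
def proj(m,P):
    c=rot(m).T@(np.array(P,float)-m["position"]); c=c*[1,-1,-1]; q=m["K"]@c; return q[:2]/q[2]
def shot(n,f):
    m=imaging.camera_model(n); im=imaging.capture(n); cv2.imwrite(f"pics/{f}.png",im); np.save(f"pics/{f}.npy",m,allow_pickle=True); return im,m
def load(f): return cv2.imread(f"pics/{f}.png"),np.load(f"pics/{f}.npy",allow_pickle=True).item()
DOWN=lambda yaw:[np.pi,0,yaw]
E
python3 - <<'E'
from h import *
t=imaging.camera_model("top");s=imaging.camera_model("scene")
for n,a,b,z in(("knob",(245,171),(433,237),93),("stylus top",(374,188),(316,269),145),("plug top",(427,169),(285,321),124),("bolt",(424,210),(262,338),37)):
    print(n,onz(t,a,z).round(),onz(s,b,z).round())
for c in((201,154),(268,149),(274,202),(208,208)): print("box corner",onz(t,c,65).round())
st=bot.get_state(); w=imaging.camera_model("wrist")
print("cam in tool",R.from_euler('xyz',st["orientation"]).inv().apply(w["position"]-st["tcp_pos"]), "axis", R.from_euler('xyz',st["orientation"]).inv().apply(rot(w)@[0,0,-1]))
for yaw in np.arange(-3,3.1,.5):
  print(yaw,[None if (q:=solve_ik(p,DOWN(yaw))) is None else q.round(2)[[0,5]] for p in([540,190,250],[540,-120,250])])
E
```

```text
knob [612. 169.  93.] [620. 172.  93.]
stylus top [ 556. -110.  145.] [ 566. -115.  145.]
plug top [ 603. -228.  124.] [ 613. -232.  124.]
bolt [ 531. -234.   37.] [ 549. -245.   37.]
box corner [662. 273.  65.]
box corner [672. 121.  65.]
box corner [547. 107.  65.]
box corner [535. 254.  65.]
cam in tool [  85.57657008    0.45707432 -141.89457496] axis [-0.3248681   0.00159422  0.94575799]
-3.0 [array([0.21, 0.07]), array([-0.35, -0.49])]
-2.5 [array([ 0.21, -0.43]), array([-0.35, -0.99])]
-2.0 [array([ 0.21, -0.93]), array([-0.35, -1.49])]
-1.5 [array([ 0.21, -1.43]), array([-0.35, -1.99])]
-1.0 [array([ 0.21, -1.93]), array([-0.35, -2.49])]
-0.5 [array([ 0.21, -2.43]), array([-0.35, -2.99])]
0.0 [array([ 0.21, -2.93]), array([-0.35,  2.79])]
0.5 [array([0.21, 2.85]), array([-0.35,  2.29])]
1.0 [array([0.21, 2.35]), array([-0.35,  1.79])]
1.5 [array([0.21, 1.85]), array([-0.35,  1.29])]
2.0 [array([0.21, 1.35]), array([-0.35,  0.79])]
2.5 [array([0.21, 0.85]), array([-0.35,  0.29])]
3.0 [array([0.21, 0.35]), array([-0.35, -0.21])]
```

```bash
python3 - <<'E'
from h import *
bot.move_ptp([604,189,250],DOWN(1.6)); im,m=shot("wrist","box1"); print(bot.get_state()["t"],bot.get_state()["tcp_pos"],m["position"],m["rotation"])
E
```

```text
1.8833 [603.35053177 190.27399199 250.0457207 ] [599.23761512 274.88340502 391.94587074] [-0.3288118  -0.00099708  0.03166349]
```

View pics/box1.png

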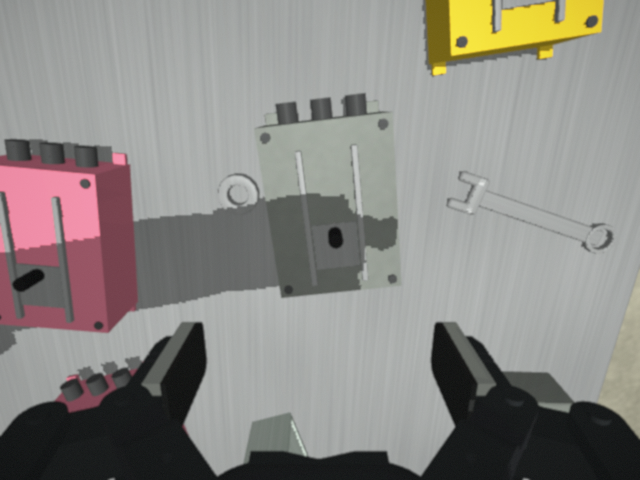

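The wrist view shows the grey box with screws near (265,138), (383,124), (392,279) and (289,289). The shutter plate spans about (315–362, 222–268), and its knob is at (336,237) with the base up-image. Box +y therefore points towards the three black buttons, about world +y, with the bearing to the left at (238,190).

```bash
python3 - <<'E'
from h import *
im,m=load("box1"); g=cv2.cvtColor(im,cv2.COLOR_BGR2GRAY).astype(float)
S=[]
for (u,v) in((265,138),(383,124),(392,279),(289,289)):
    w=g[v-9:v+10,u-9:u+10]; lo=w.min(); mk=(w<lo+0.45*(np.median(w)-lo)).astype(np.uint8)
    n,l,s,c=cv2.connectedComponentsWithStats(mk); k=1+np.argmin([np.hypot(*(c[i]-9))-s[i,4]*.05 for i in range(1,n)])
    p=c[k]+[u-9,v-9]; S.append(onz(m,p,65)); print(p.round(1),s[k,4],S[-1].round(1))
S=np.array(S); c=S.mean(0)
y=(S[0]+S[1]-S[2]-S[3])[:2]; x=(S[1]+S[2]-S[0]-S[3])[:2]
print("sides",[np.linalg.norm(S[i]-S[(i+1)%4]).round(1) for i in range(4)],"center",c.round(1),"yawy",np.arctan2(-y[0],y[1]),"yawx",np.arctan2(x[1],x[0]))
a=np.arctan2(-y[0],y[1])/2+np.arctan2(x[1],x[0])/2
B=R.from_euler('z',a).as_matrix()
for n,P in(("knobtop0",(0,-18,93)),("knobbase0",(0,-18,68)),("port",(0,-30,65)),("c1",(-55,-75,65)),("c2",(55,75,65))):
    print(n,(c*[1,1,0]+B@P).round(1),proj(m,c*[1,1,0]+B@P).round(1))
w=im[200:290,270:410]; mk=(g<25).astype(np.uint8)[200:290,300:380]; n,l,s,cc=cv2.connectedComponentsWithStats(mk); print(s[1:],cc[1:]+[300,200])
np.save("box.npy",[c[0],c[1],a])
E
```

```text
[264.6 137.7] 83 [557.4 251.2  65. ]
[382.5 123.6] 88 [650.5 264.9  65. ]
[391.8 278.4] 62 [670.  132.6  65. ]
[288.  289.5] 56 [577.  118.7  65. ]
sides [np.float64(94.0), np.float64(133.8), np.float64(94.0), np.float64(134.0)] center [613.7 191.9  65. ] yawy 0.1465952526669769 yawx 0.1473346715496021
knobtop0 [616.4 174.1  93. ] [335.5 242.8]
knobbase0 [616.4 174.1  68. ] [334.3 233.4]
port [618.1 162.2  65. ] [335.5 245.5]
c1 [570.3 109.6  65. ] [280.6 298.3]
c2 [657.1 274.1  65. ] [392.  111.7]
[[ 30  29  12  18 173]] [[334.91907514 237.38150289]]
```

```bash
python3 - <<'E'
from h import *
cx,cy,a=np.load("box.npy"); B=R.from_euler('z',a)
W=lambda x,y,z: B.apply([x,y,z])+[cx,cy,0]
rot_=DOWN(a+np.pi/2)
bot.grip(0.0,30)
bot.move_ptp(W(0,-46,120),rot_); bot.movel(W(0,-46,77),max_speed=80)
hit=bot.movel(W(0,10,77),max_speed=35,threshold=12)
s=bot.get_state(); print(hit,s["t"],B.inv().apply(s["tcp_pos"]-[cx,cy,0]),s["contact_force"])
bot.movel(W(0,-10,77),max_speed=80); bot.movel(W(0,-10,250),max_speed=200)
bot.grip(0.6); 
im,m=shot("wrist","box2")
for yaw in (a+np.pi/2,): print(solve_ik([566,-113,150],DOWN(yaw)))
bot.move_ptp([575,-165,250],DOWN(1.6)); shot("wrist","stand1"); print(bot.get_state()["t"])
i=cv2.hconcat([cv2.imread("pics/box2.png")[60:380,160:560],cv2.imread("pics/stand1.png")[60:380,160:560]]); cv2.imwrite("pics/both.png",i)
E
```

```text
True 5.3 [5.49294361e-02 3.40665479e+00 7.68286795e+01] [ 0.87742667 -1.11246999  1.36051821]
[-0.32492272  0.44026264 -0.24000976  0.89052393  0.          1.09890865]
8.5833
```

View pics/both.png

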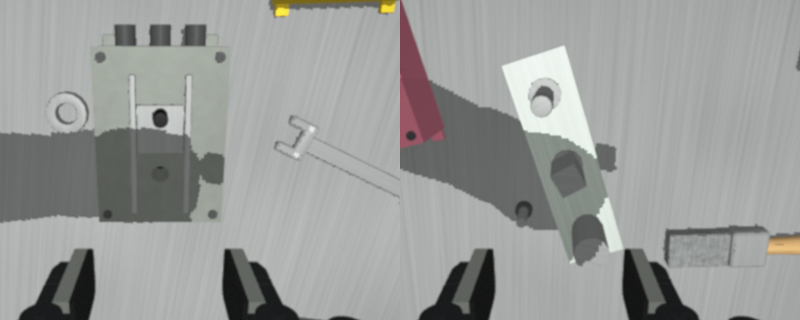

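Left crop: the shutter is open, the hole is uncovered at about (320,234) in the full frame, and the knob is at (320,178). Right crop: the stylus is at about (302,162) in the full frame, with its round collar and slim handle. The square-headed short pin is in the middle and the plug gauge is at the bottom.

```bash
python3 - <<'E'
from h import *
cx,cy,a=np.load("box.npy"); B=R.from_euler('z',a)
W=lambda x,y,z: B.apply([x,y,z])+[cx,cy,0]
im,m=load("box2"); g=cv2.cvtColor(im,cv2.COLOR_BGR2GRAY).astype(float)
print("pred port",proj(m,W(0,-30,65)),"knob top/base open",proj(m,W(0,22,93)),proj(m,W(0,22,68)))
w=g[220:248,306:336]; print(w.min(),np.median(w)); mk=(w<(w.min()+np.median(w))/2).astype(np.uint8); n,l,s,c=cv2.connectedComponentsWithStats(mk); print(s[1:],c[1:]+[306,220])
w=g[165:192,306:336]; mk=(w<40).astype(np.uint8); n,l,s,c=cv2.connectedComponentsWithStats(mk); print("knob",s[1:],c[1:]+[306,165])
A=cv2.resize(im[200:265,280:360],None,fx=5,fy=5,interpolation=2)
im2,m2=load("stand1"); C=cv2.resize(im2[130:195,260:340],None,fx=5,fy=5,interpolation=2)
cv2.imwrite("pics/zoom.png",cv2.hconcat([A,C]))
co=[onz(m2,(u-240,v+60),75) for u,v in((501,67),(562,46),(622,248))]
for c in co: print(c.round(1))
y=co[1]-co[2]; y=y/np.linalg.norm(y); print("len",np.linalg.norm(co[1]-co[2]),np.linalg.norm(co[0]-co[1]),"ang",np.arctan2(-y[0],y[1]))
h=(co[0]+co[1])/2-30*y; print("hole",h, "top px",proj(m2,[h[0],h[1],145]),"collar px",proj(m2,[h[0],h[1],79]))
E
```

```text
pred port [319.57994324 234.7099432 ] knob top/base open [319.73847911 180.58034814] [319.61987462 175.00844409]
45.0 91.0
[[11  6  6  3 14]] [[319.5        227.28571429]]
knob [[ 8  5 11  6 28]] [[319.14285714 171.89285714]]
[528.2 -94.3  75. ]
[574.4 -77.6  75. ]
[ 633.7 -246.2   75. ]
len 178.77729959073233 49.11090017287427 ang 0.33847575163475785
hole [ 561.2135367  -114.22886618   75.        ] top px [299.8413806  167.54010548] collar px [303.46952955 155.47314568]
```

View pics/zoom.png

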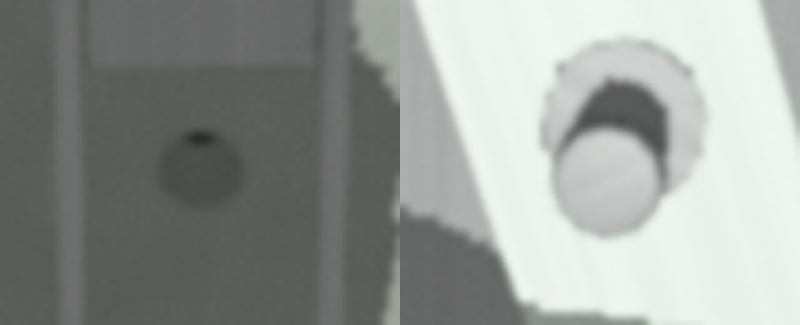

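Zoom: the hole's centre is at about (319.7,233.8) in the full frame, against (319.6,234.7) predicted, so it agrees to 1 mm. The stylus handle top is at about (301.0,165.8) and its collar at about (304.2,153.8).

```bash
python3 - <<'E'
from h import *
cx,cy,a=np.load("box.npy"); B=R.from_euler('z',a)
im,m=load("box2"); p=onz(m,(319.7,233.8),65); print("port meas",p,"from screws",B.apply([0,-30,65])+[cx,cy,0]); 
e=onz(m,(319.7,212.7),68); print("shutter",B.inv().apply(e-[cx,cy,0])[1]+50)
im2,m2=load("stand1"); T=onz(m2,(301,165.8),145); print("top",T,"collar",onz(m2,(304.2,153.8),79))
yaw=0.338+np.pi/2
x,y=T[:2]
bot.grip(0.6,40)
bot.move_ptp([x,y,190],DOWN(yaw)); bot.movel([x,y,103],max_speed=80,threshold=8)
bot.grip(0,60); s=bot.get_state(); print(s["t"],s["tcp_pos"],s["opening"],s["contact_force"])
bot.movel([x,y,195],max_speed=80); bot.dwell(.3); s=bot.get_state(); print(s["t"],s["tcp_pos"],s["opening"],s["contact_force"])
shot("wrist","held"); 
E
```

```text
port meas [618.09876297 163.01557679  65.        ] from screws [618.11750456 162.18414994  65.        ]
shutter 40.396936420896125
top [ 561.90944101 -113.14408809  145.        ] collar [ 561.75354319 -112.94135743   79.        ]
10.8833 [ 562.33180644 -113.18521687  103.46430894] 0.14580894321012816 [-0.00955058  0.20325855  2.3994211 ]
12.4833 [ 561.76259257 -113.08200276  194.71818854] 0.14690151320407155 [ 0.44117784  0.14532682 -0.70691846]
```

View pics/held.png

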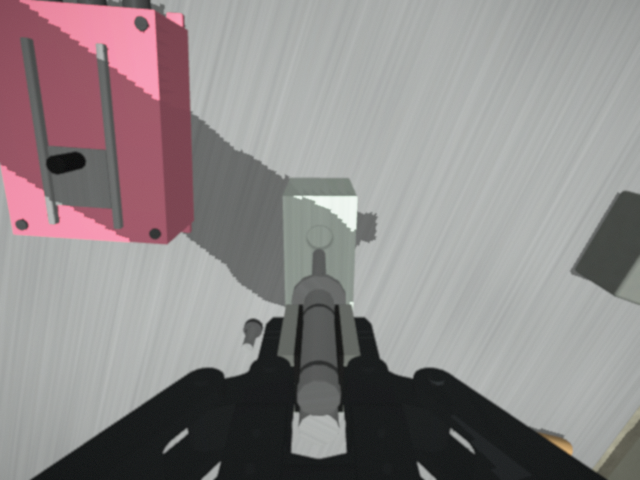

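The stylus is held upright between the pads, with its tip at about (319,250). The other pins' side of the stand is hidden behind the gripper. I'll carry it over the hole and check the tip before inserting.

```bash
python3 - <<'E'
from h import *
cx,cy,a=np.load("box.npy")
im,m=load("held"); print("tip pred",proj(m,[561.8,-113.1,106.2]))
x,y=618.1,162.6; rt=DOWN(a+np.pi/2)
bot.movel([x,y,195],rt,max_speed=120); bot.movel([x,y,164],max_speed=60); bot.dwell(.3)
s=bot.get_state(); im,m=shot("wrist","over"); print(s["t"],s["tcp_pos"],s["orientation"])
T=s["tcp_pos"]; print("tip pred",proj(m,T-[0,0,88.5]),"port pred",proj(m,[x,y,65]))
cv2.imwrite("pics/overz.png",cv2.resize(im[180:320,250:390],None,fx=4,fy=4,interpolation=2))
E
```

```text
tip pred [319.53281165 253.63349669]
15.9917 [618.33501092 162.62608162 164.36409509] [3.14092052e+00 1.48394813e-05 1.71776249e+00]
tip pred [319.89977389 253.36785026] port pred [319.43553796 247.50983836]
```

View pics/overz.png

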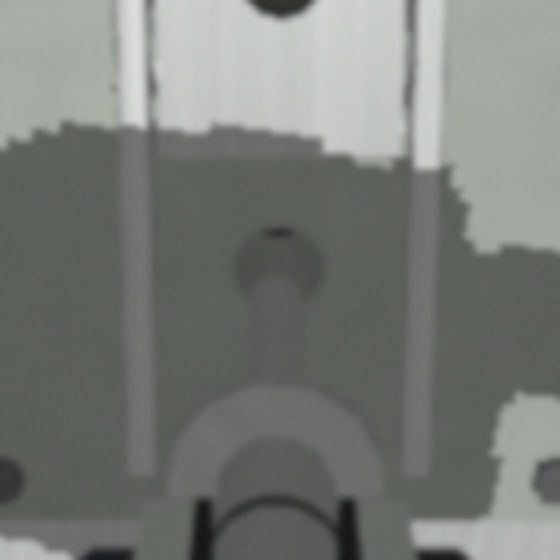

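The zoom shows the hole at about (319.6,246.6) and the shank tip at about (318.8,253). Both match their predictions to under 1 mm at their own heights. Inserting.

```bash
python3 - <<'E'
from h import *
x,y=618.3,162.9
print(bot.movel([x,y,124],max_speed=40,threshold=5)); s=bot.get_state(); print(s["t"],s["tcp_pos"],s["contact_force"],s["wrist_torque"])
if s["tcp_pos"][2]<127:
    print(bot.movel([x,y,105],max_speed=12,threshold=12)); s=bot.get_state(); print(s["t"],s["tcp_pos"],s["contact_force"],s["opening"])
    bot.dwell(.5); s=bot.get_state(); print(s["t"],s["tcp_pos"],s["contact_force"],s["wrist_torque"])
im,m=shot("wrist","press"); cv2.imwrite("pics/press.png",im)
E
```

```text
False
17.1917 [618.55697132 162.91135131 124.34825727] [ 0.10671098 -0.33760377 -0.79291287] [ 0.01866082  0.02301295 -0.02850287]
True
18.3167 [618.58705233 162.95017716 110.44974235] [-1.03019636  0.72643099  5.4923261 ] 0.1422518858953309
18.8167 [618.56852058 162.93333289 110.40999144] [-0.10900821  0.63970146  5.71303844] [-0.07985806  0.23520728 -0.08549545]
```

View pics/press.png

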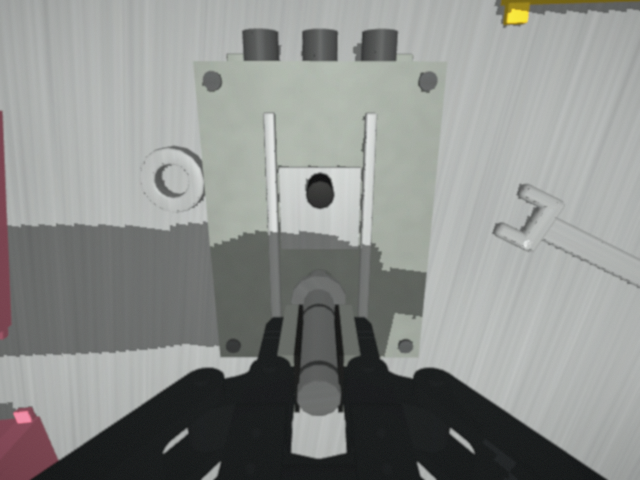

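The stylus is in the hole and upright, and the shutter is still open. The inferred tip depth is about 43 mm with roughly 6.5 N held, so I'll press slightly firmer for margin.

```bash
python3 - <<'E'
from h import *
for z in (109.9,109.4,108.9,108.4):
    bot.movel([618.3,162.9,z],max_speed=5); bot.dwell(.3); s=bot.get_state(); print(s["t"],s["tcp_pos"],s["contact_force"],s["opening"])
    if s["contact_force"][2]>11: break
bot.dwell(1); s=bot.get_state(); print(s["tcp_pos"],s["contact_force"])
im,m=shot("top","end"); cv2.imwrite("pics/endz.png",cv2.resize(im[120:230,180:460],None,fx=2.5,fy=2.5))
E
```

```text
19.4167 [618.64772698 162.93467111 110.41355388] [-1.31243465 -0.60525133  5.22419526] 0.1478635919009713
19.9667 [618.68902622 162.95148507 110.34025502] [-1.46192302 -0.22583385  6.51877377] 0.14756091046963243
20.5167 [618.79684934 162.97282356 110.29226223] [-2.34535379 -1.51429909 10.37837323] 0.14429220445880148
21.0667 [618.88047989 163.00854744 110.20792796] [-3.01198073 -0.08923864 12.12057737] 0.14851126774211929
[618.86873881 162.98172859 110.21744546] [-3.19694888  0.05855892 12.64745381]
```

View pics/endz.png

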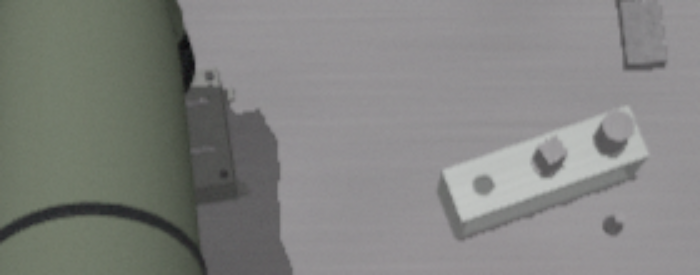

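The top view shows the other two pins still in the stand and the bolt where it was. The hard stop is confirmed: force rises with almost no further travel. Handing in.

```bash
python3 - <<'E'
from h import *
bot.sign_off()
E
```

```text
the job is handed in; nothing more can be done
```

I opened the shutter, took the stylus from the stand, and pushed the button down to its stop. I handed in still gripping the stylus and pressing, at about 22 s of the 56 s allowed; sign-off gives no verdict.

- **Shutter:** I pushed the knob with closed fingers until it met the stop. The picture afterwards gave 40.4 mm of its 40 mm travel, and it was still open in the wrist view taken with the button first down.
- **Hole position:** the two measurements (from the box's screws and from the uncovered hole) agreed to within 1 mm. The tip went in without touching anything on the way down.
- **Button:** the tip is about 43 mm below the box top, worked out from the gripper height. The steady force is about 12.6 N, and it rose with almost no further travel, which indicates the stop.
- **Other objects:** the last top view shows the other two pins in the stand and the bolt in place. The bearing ring was beside the box in the wrist view, but the arm hid it in the last top view.
- **Disagreements:** my first coarse measurements from the top and scene cameras differed by about 5 to 20 mm, so I used the wrist camera instead. While pressing there is a side force of about 3 N, with the gripper about 0.6 mm off its commanded position, well within the 8 mm allowed.

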